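Lay up the service tray

ROBOT

A 6-joint arm with a two-finger parallel gripper is mounted at the origin on a cart in front of the work surface, level with it; the furniture and walls round the work are solid. World frame = base frame: x ahead of the robot, y to its left, z up, the work surface at z = 0. Lengths are in m, angles in rad, forces in N, time in s.
With the tool pointing down it reaches from about 0.25 to 0.775 m from the base axis. Payload 4 kg.
Tool frame: the origin (TCP) lies at the centre of the arm's flange, where the gripper is bolted on; the fingertips stand 199 mm ahead of it and the grasp point (between the pads) lies 180 mm ahead of it (robot.tcp_to_tips is the z of the fingertips in the tool frame, in m); z points along the fingers, y is the line along which they close (so a half turn about z gives the same grasp; the last joint's range is limited). The gripper opens to 94 mm and grips with 3 to 60 N. Pads are 16 mm wide; open, the fingers measure 119 mm over their backs; the gripper's body (75 mm by 177 mm) begins 78 mm behind the grasp point.
Start: joints at [1.218, 0.087, 1.371, -0, 1.684, -0.103], TCP at [0.136, 0.533, 0.405] pointing down, gripper open.
Joint ranges: [-3.1, 3.1], [-0.76, 2.03], [0.27, 2.55], [-1.08, 4.22], [0.17, 2.65], [-2.57, 2.57]. Speed limits (rad/s): [2.79, 2.79, 3.14, 3.14, 3.14, 3.14].

INTERFACE

Orientations are given as [roll, pitch, yaw] about the fixed x, y, z axes, in that order (R = Rz(yaw) Ry(pitch) Rx(roll)).
In Python, from bench import robot gives the robot as it stands.
- The arm moves only by the tool play_rows, never from a script. Its arguments are lists of equal length, an entry for each row: "translation": the shift along the tool's x, y, z scaled (see below), a list of three; "twist": the turn, a rotation vector about the tool's x, y, z scaled (see below), a list of three; "gripper": the opening, from -1 (shut) to 1 (fully open). A call has 1 to 8 rows; each row shifts and turns the commanded pose from where the row before left it, along the tool's axes as they then stand; what a row does not reach is not made up. The controller multiplies each number of a shift by 0.04 m and each number of a turn by 0.1 rad. A row lasts 1/10 s, in which the tool goes at most 50 mm and 8.59 degrees, less where a joint would pass 70% of its speed; a pose out of reach is approached as far as the arm can. A call with a number of a shift or a turn outside -1 to 1 is refused whole. A call with a gripper value outside its range is refused whole. The fingers move at their own pace and stop on an object; the grip force is fixed at half the most. Time passes only in rows, so rows that do not move let the fingers close. It gives the time, the measured TCP pose, the force, the opening and the grip force at its end, in the units of the state.
- robot.get_obs(): the state, without advancing time (a new reading comes with each control period).
- robot.snapshot(name): name is "side" or "top" or "wrist"; returns the picture (480x640x3 uint8, red, green, blue); there is no depth.
- robot.camera_model(name): a dict with "camera_matrix" (3x3 intrinsics, pixels), "rvec" (rotation vector, rad) and "tvec" (3), from world to camera coordinates, as OpenCV has them. Camera axes: x right, y down, z forward; pixel columns grow to the right and rows downward; lengths in m; the calibration is good to about 2 mm. A picture is of the moment at which its call begins: read the wrist's pose just before it. camera_model takes no time and is no camera call; for the wrist camera it gives the pose at the moment of the call.
- robot.close_job(): hands the job in; it is judged then, once.
Trained networks look in the newest picture that a camera, given by its name, has taken for a name from the list of things; names that differ only in an ending like _2 or _b are one class to them, and where a whole thing is asked for, a point or a joint stands for the part that bears it (a point fixed in the world has none). Each returns a list of dicts, best first, with "score" (0 to 1); they miss things now and then, are a little off and sometimes report something else, mostly with a low value. They report only what shows in the picture. A call takes as long as a camera call. They do not tell look-alikes from the thing itself.
- robot.recognise(name, camera): "centre" ([x, y, z] in m, in world coordinates, good to about 4 mm: the middle of the surface that is visible of it).
- robot.spot_point(name, camera): "centre" ([x, y, z] in m, in world coordinates, good to about 4 mm: a listed point, or the origin of a listed thing).
The state is a dict: "time": time; "joint_positions": joint angles; "qvel": joint speeds; "joint_torque": joint torques, N m; "tool_pos": TCP position; "ee_rot": TCP orientation; "wrist_force": force on the tool from outside, world axes, zero at the start; "wrist_torque": the same for the moment, N m; "width": finger opening in m; "finger_force": force on a finger pad.
Only numpy, scipy, OpenCV 4.12 (cv2) and the standard library are available. Lean on these libraries where they do the work, as an engineer would, in place of code of your own. Each camera call takes 0.05 s, during which the arm holds its last target. There are 200 camera calls.

TASK

Lay up the black service tray from the row of things in front of it: the twist timer upright in the wide round recess, the small jar upright in the narrow round recess, and the two narrow metal duckbill clips flat across the two rails of the clip rest, one centred in each lane, in line with the tray's short side. Set each thing down, do not drop it, and leave the two broader sectioning clips and the flat pot where they are.

Things in the scene. Friction and masses are not known exactly. Their poses are not given: they have to be found in the camera images.
- twist_timer: Round twist timer, 62 mm across and 37 mm high: pale base with straight sides, 62 mm wide from 0 to 20 mm height, under an orange dial 54 mm wide from 21 to 37 mm (it does not turn here). Stands upright on the thin grey mat, whose top is 2 mm over the worktop (z = 0.002), as do all things of the row. Origin: centre of the underside, z up. About 0.09 kg.
- jar: Small round jar, amber glass with a black cap, 42 mm across (cap 43 mm) and 46 mm high, upright on the mat. Origin: centre of the underside, z up. About 0.08 kg.
- duckbill_0: Narrow bare-metal duckbill clip, 12 mm wide (its x), 81 mm long (its y), 11 mm high at the most, lying flat on the mat; its jaw is fixed shut. Origin: centre of the underside. About 12 g; take it at its middle, across the 12 mm width. Goes on the clip rest, either lane, either way round.
- duckbill_1: The second duckbill clip, the same as the first. Goes on the clip rest in the other lane.
- timer_seat: Grey insert in the black tray, 96 mm (its x, the tray's short side) by 90 mm (its y) and 12 mm thick, with the wide round recess, 79 mm across and 8 mm deep, in its middle. Origin: centre of the underside, which lies 4.5 mm over the worktop; recess floor 4 mm above the origin. Fixed.
- jar_seat: Grey insert like the other but with the narrow round recess, 57 mm across and 8 mm deep, in its middle. Origin: centre of the underside, 4.5 mm over the worktop; recess floor 4 mm above the origin. Fixed. A wall shelf hangs over the worktop behind the tray, its underside 0.50 m up and its front edge 50 to 90 mm behind the middles of the inserts: keep the wrist low here.
- clip_rest: Grey insert, 96 (x, tray's short side) by 90 mm (y): two rails 8 mm thick along y at x = -27 and +27 mm, tops 26 mm above the origin; between them open down to 6 mm. Pins 5.5 mm high on the rails at y = -42, 0, 42 mm bound two lanes, middles y = -21 and +21 mm. A clip lies along x, bridging both rails. Origin: centre of underside, 4.5 mm over the worktop. Fixed; tray rim 16 mm high.
- clip_a: White and dark red plastic sectioning clip, 18 mm wide, 96 mm long (its y), 15 mm high: a look-alike, to be left where it lies in the row. Origin: centre of the underside.
- clip_b: The second sectioning clip, the same as the first: to be left where it lies.
- flat_pot: Flat round lidded pot, 84 mm across, 27 mm high, at the left end of the row: to be left where it stands. Origin: centre of the underside.
There are look-alikes about, which are no part of the job. There is more than one size of the twist_timer; the one meant has the size given above.

How it is judged:
By the outcome, as a careful person would: the job done as asked, in the order asked, and still so for the second after the job is handed in, with the robot touching nothing.
It also fails if it takes over 80 s, if anything falls off the work surface, if the arm or the gripper's body presses on something with over 40 N, if the wrist force passes 120 N, or if a joint passes its speed limit or range.

## Working session

There is one attempt and no reset: what is moved stays moved. The work goes in short steps, Python scripts to look and compute and a tool call to move; the robot and the scene stay as the last step left them, time stands still between calls to the robot, and variables do not carry over. Pictures are saved under pics/ and viewed, at most 18 in all, crops included, and the job is handed in when it is done.

Besides the shell and the picture viewer there is one more tool, called after "Request:" as name(argument=value, ...) on one line, values as JSON. play_rows: Moves the arm, as the interface text tells. Its arguments: {"type":"object","properties":{"translation":{"type":"array","items":{"type":"array","items":{"type":"number","minimum":-1,"maximum":1}}},"twist":{"type":"array","items":{"type":"array","items":{"type":"number","minimum":-1,"maximum":1}}},"gripper":{"type":"array","items":{"type":"number"}}},"required":["translation","twist","gripper"]}

```bash
ls; mkdir -p pics; python3 - <<'E'
from bench import robot
import cv2
o=robot.get_obs();print(o)
for c in ("top","side"):
    cv2.imwrite(f"pics/{c}0.png",robot.snapshot(c)[:,:,::-1])
    for n in ["twist_timer","jar","duckbill_0","timer_seat","jar_seat","clip_rest","clip_a","flat_pot"]:
        print(c,n,[(d["centre"] if isinstance(d["centre"],list) else d["centre"].round(3).tolist(),round(d["score"],2)) for d in robot.spot_point(n,c)])
E
```

```text
pics
{'time': 0.0, 'joint_positions': array([ 1.21790381e+00,  8.79356490e-02,  1.37222867e+00, -9.48754569e-06,
        1.68358141e+00, -1.03072420e-01]), 'qvel': array([-1.21146409e-03,  7.89870670e-05, -9.04768233e-04, -1.31602096e-03,
        2.86145357e-03, -7.20423534e-04]), 'joint_torque': array([ 9.72341695e-04, -3.40188932e+01, -3.02422678e+01,  7.19299098e-02,
        3.29917716e-02, -1.73786689e-04]), 'tool_pos': array([0.13592895, 0.53282396, 0.40352726]), 'ee_rot': array([-3.13945004e+00, -2.12150103e-04,  2.89177127e+00]), 'wrist_force': array([-0.86464257,  0.00596245,  0.24738166]), 'wrist_torque': array([0.00887186, 0.0136169 , 0.02812087]), 'finger_force': 0.0, 'width': 0.0941373878935153}
top twist_timer [([0.6408, 0.021, -0.0003], 0.95), ([0.5838, -0.1172, 0.0033], 0.74)]
top jar [([0.3616, 0.2734, 0.0028], 0.9)]
top duckbill_0 [([0.402, 0.1982, 0.0], 0.76), ([0.4586, 0.1078, 0.0045], 0.48)]
top timer_seat [([0.539, -0.039, -0.0004], 0.62), ([0.5248, 0.2507, 0.0034], 0.55)]
top jar_seat [([0.4716, 0.3202, 0.0046], 0.73)]
top clip_rest [([0.5672, 0.1716, 0.0027], 0.57)]
top clip_a [([0.5356, -0.039, -0.0001], 0.94), ([0.5007, 0.0274, -0.0032], 0.66), ([0.5222, 0.2493, 0.0046], 0.27)]
top flat_pot [([0.3079, 0.365, -0.0007], 0.57)]
side twist_timer [([0.6409, 0.0202, 0.0049], 0.65), ([0.5888, -0.1197, 0.0053], 0.56)]
side jar [([0.3589, 0.2737, 0.0063], 0.97)]
side duckbill_0 [([0.4062, 0.1936, 0.004], 0.77), ([0.4564, 0.1037, 0.0017], 0.47), ([0.584, -0.1208, 0.0051], 0.36)]
side timer_seat [([0.5204, 0.2507, 0.0069], 0.58)]
side jar_seat [([0.4728, 0.3238, 0.0039], 0.82)]
side clip_rest [([0.5718, 0.1659, 0.0048], 0.71), ([0.4759, 0.3237, 0.0063], 0.44)]
side clip_a [([0.4985, 0.0266, 0.0024], 0.63), ([0.5372, -0.04, 0.0026], 0.55)]
side flat_pot [([0.307, 0.3601, -0.002], 0.82)]
```

View pics/top0.png

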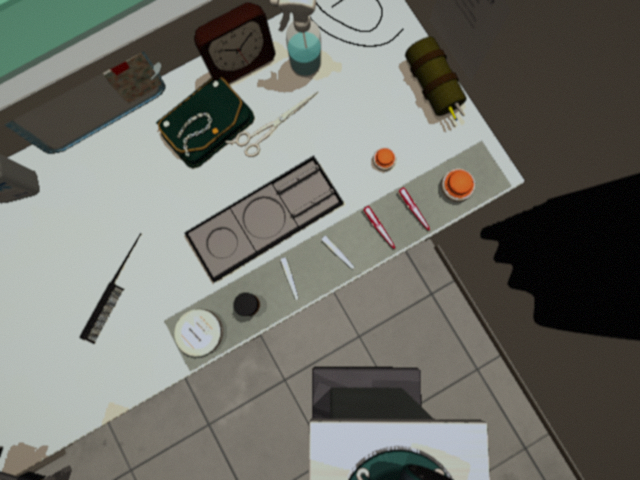

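View pics/side0.png

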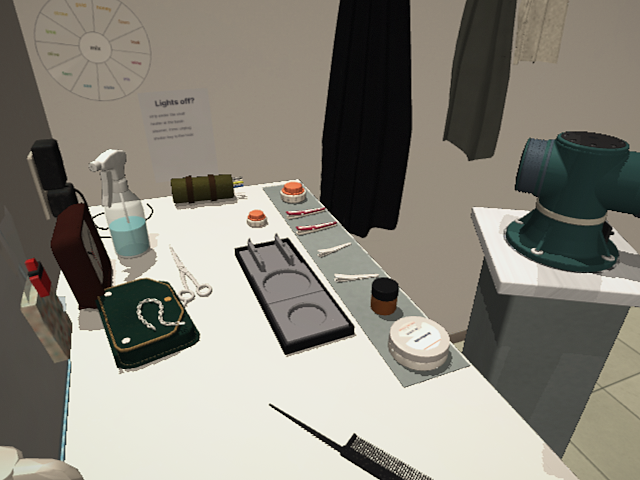

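The top view shows the tray at about (265,218) px with the row in front of it: pot (197,333), jar (246,304), duckbills (290,278) and (338,252), sectioning clips, and the large timer at (459,184). The small look-alike timer is off the mat at (385,158). Next I'll measure the tray axis and clip axes.

```bash
cat > h.py <<'E'
import numpy as np,cv2
from bench import robot
from scipy.spatial.transform import Rotation as R
def cam(c):
    m=robot.camera_model(c);return np.array(m["camera_matrix"]),cv2.Rodrigues(np.array(m["rvec"],float))[0],np.array(m["tvec"],float).ravel()
def world(uv,z,m):
    K,Rm,t=m;uv=np.atleast_2d(uv).astype(float)
    d=(np.linalg.inv(K)@np.c_[uv,np.ones(len(uv))].T).T@Rm;o=-Rm.T@t
    return (o+d*((z-o[2])/d[:,2])[:,None])
def pix(p,m):
    K,Rm,t=m;q=K@(Rm@np.array(p,float)+t);return q[:2]/q[2]
def axis(pts):
    c=pts.mean(0);w,v=np.linalg.eigh(np.cov((pts-c).T));return c,np.degrees(np.arctan2(v[1,1],v[0,1]))%180
def go(p,yawdeg=None):
    o=robot.get_obs();r=R.from_euler("xyz",o["ee_rot"])
    print("tcp",o["tool_pos"].round(4),"rpy deg",np.degrees(o["ee_rot"]).round(2),"w",round(o["width"],4),"q",np.round(o["joint_positions"],2),"t",round(o["time"],1))
    print("shift units",(r.inv().apply(np.array(p)-o["tool_pos"])/0.04).round(2), "" if yawdeg is None else "twist z units %.2f"%(-(((yawdeg-np.degrees(o["ee_rot"][2])+180)%360)-180)*np.pi/180/0.1))
E
python3 - <<'E'
from h import *
m=cam("top");im=cv2.imread("pics/top0.png");h=cv2.cvtColor(im,cv2.COLOR_BGR2HSV)
def seg(mask,p,r):
    u=pix(p,m);n,l=cv2.connectedComponents(mask.astype(np.uint8));yy,xx=np.mgrid[:480,:640]
    near=(np.hypot(xx-u[0],yy-u[1])<r)&mask
    k=np.bincount(l[near]).argmax() if near.any() else 0
    v,uu=np.where(l==k);return np.c_[uu,v]
for p in [(0.404,.196,.007),(.4575,.106,.007)]:
    u=pix(p,m).astype(int);bg=np.median(im[u[1]-20:u[1]+20,u[0]-20:u[0]+20,1])
    s=seg((im[:,:,1]>bg+35),p,5);w=world(s,.01,m)[:,:2];print("clip",len(s),u,axis(w), np.ptp(w@[.84,.54]))
s=seg(im.max(2)<45,pix and (.52,.25,.016),70);w=world(s,.016,m)[:,:2].astype(np.float32)
print("tray",len(s),cv2.minAreaRect((w*1000)))
ms=(h[:,:,1]>150)&(h[:,:,0]<20)&(im[:,:,2]>150)
for p,z in [((.586,-.118,.037),.037),((.641,.021,.03),.03)]:
    s=seg(ms,p,5);print("dial",len(s),world(s,z,m).mean(0),cv2.minEnclosingCircle((world(s,z,m)[:,:2]*1000).astype(np.float32)))
s=seg(im.max(2)<45,(.36,.2735,.046),5);print("jar",len(s),[x for x in cv2.minEnclosingCircle((world(s,.046,m)[:,:2]*1000).astype(np.float32))])
print("wristcam in tool:",(lambda K,Rm,t:(-Rm.T@t-robot.get_obs()["tool_pos"]).round(3))(*cam("wrist")))
a=np.radians(122.6)
go([.586,-.118,.30],122.6)
E
```

```text
clip 171 [290 280] (array([0.41216268, 0.19856816]), np.float64(19.871655674630887)) 0.0775161168775419
clip 161 [338 251] (array([0.46047669, 0.11116063]), np.float64(44.01364915420541)) 0.0764110290112553
tray 862 ((520.5061645507812, 246.5753173828125), (108.52630615234375, 283.1639404296875), 31.897083282470703)
dial 505 [ 0.5836748  -0.11818509  0.037     ] ((581.9181518554688, -116.02667236328125), 26.244022369384766)
dial 213 [0.63657481 0.01777196 0.03      ] ((634.2352294921875, 19.291542053222656), 17.882705688476562)
jar 456 [(357.4272155761719, 270.47198486328125), 21.853317260742188]
wristcam in tool: [-0.077  0.021 -0.019]
tcp [0.136  0.5329 0.4047] rpy deg [180.     0.   165.68] w 0.0938 q [ 1.22  0.09  1.37 -0.    1.68 -0.1 ] t 0.9
shift units [-14.92 -12.99   2.62] twist z units 7.52
```

Request:
play_rows(translation=[[-0.88, -0.76, 0], [-0.88, -0.76, 0], [-0.88, -0.76, 0], [-0.88, -0.76, 0], [-0.88, -0.76, 0], [-0.88, -0.76, 0], [-0.88, -0.76, 0], [-0.88, -0.76, 0]], twist=[[0, 0, 0], [0, 0, 0], [0, 0, 0], [0, 0, 0], [0, 0, 0], [0, 0, 0], [0, 0, 0], [0, 0, 0]], gripper=[1, 1, 1, 1, 1, 1, 1, 1])

```text
time: 1.7
tool_pos: [0.3492, 0.2259, 0.4051]
ee_rot: [3.141, 0.001, 2.892]
wrist_force: [1.1, 0.9, 0.1]
width: 0.0939
finger_force: 0.0
```

Request:
play_rows(translation=[[-0.88, -0.76, 0], [-0.88, -0.76, 0], [-0.88, -0.76, 0], [-0.88, -0.76, 0], [-0.88, -0.76, 0], [-0.88, -0.76, 0], [-0.88, -0.76, 0], [-0.88, -0.76, 0]], twist=[[0, 0, 0], [0, 0, 0], [0, 0, 0], [0, 0, 0], [0, 0, 0], [0, 0, 0], [0, 0, 0], [0, 0, 0]], gripper=[1, 1, 1, 1, 1, 1, 1, 1])

```text
time: 2.5
tool_pos: [0.5622, -0.0795, 0.4048]
ee_rot: [3.141, 0.0, 2.891]
wrist_force: [0.5, 0.3, 0.0]
width: 0.0941
finger_force: 0.0
```

Request:
play_rows(translation=[[0, 0, 0.4], [0, 0, 0.4], [0, 0, 0.4], [0, 0, 0.4], [0, 0, 0.4], [0, 0, 0.3], [0, 0, 0.3], [0, 0, 0]], twist=[[0, 0, 1], [0, 0, 1], [0, 0, 1], [0, 0, 1], [0, 0, 1], [0, 0, 1], [0, 0, 1], [0, 0, 0.6]], gripper=[1, 1, 1, 1, 1, 1, 1, 1])

```text
time: 3.3
tool_pos: [0.5609, -0.0775, 0.2982]
ee_rot: [-3.139, -0.003, 2.129]
wrist_force: [0.7, 0.5, 0.2]
width: 0.094
finger_force: 0.0
```

```bash
cat >> h.py <<'E'
def look(names,fn=None):
    m=cam("wrist");im=robot.snapshot("wrist")
    if fn: cv2.imwrite(f"pics/{fn}.png",im[:,:,::-1])
    for n in names: print(n,[(np.round(d["centre"],4).tolist(),round(d["score"],2)) for d in robot.spot_point(n,"wrist")])
    return m,im[:,:,::-1].copy()
def blob(mask,p,m,z,r=12):
    mask=cv2.morphologyEx(mask.astype(np.uint8),cv2.MORPH_OPEN,np.ones((3,3),np.uint8))
    u=pix(p,m);n,l=cv2.connectedComponents(mask);yy,xx=np.mgrid[:480,:640]
    near=(np.hypot(xx-u[0],yy-u[1])<r)&(mask>0)
    if not near.any(): print("no blob",u);return None
    v,uu=np.where(l==np.bincount(l[near]).argmax());return world(np.c_[uu,v],z,m)[:,:2]
E
python3 - <<'E'
from h import *
m,im=look(["twist_timer"],"w1");h=cv2.cvtColor(im,cv2.COLOR_BGR2HSV)
w=blob((h[:,:,1]>150)&(h[:,:,0]<20)&(h[:,:,2]>120),(.584,-.118,.037),m,.037,30)
if w is not None: print(w.mean(0),cv2.minEnclosingCircle((w*1000).astype(np.float32)))
go([.583,-.118,.30],121.9)
E
```

```text
twist_timer [([0.5813, -0.1193, -0.0008], 0.84), ([0.6328, 0.015, 0.0013], 0.58)]
[ 0.58338742 -0.11450476] ((582.8129272460938, -114.9600830078125), 26.62193489074707)
tcp [ 0.5614 -0.0776  0.3001] rpy deg [-1.7996e+02 -5.0000e-02  1.2216e+02] w 0.0941 q [-0.24  0.17  1.49  0.    1.48 -0.8 ] t 3.4
shift units [-1.14 -0.08  0.  ] twist z units 0.04
```

Request:
play_rows(translation=[[-0.55, 0, 0], [-0.55, -0.05, 0], [0, 0, 0.6], [0, 0, 0.6], [0, 0, 0.6], [0, 0, 0.4], [0, 0, 0], [0, 0, 0]], twist=[[0, 0, 0], [0, 0, 0], [0, 0, 0], [0, 0, 0], [0, 0, 0], [0, 0, 0], [0, 0, 0], [0, 0, 0]], gripper=[1, 1, 1, 1, 1, 1, 1, 1])

```text
time: 4.2
tool_pos: [0.5834, -0.116, 0.2132]
ee_rot: [3.141, 0.0, 2.133]
wrist_force: [0.2, -0.3, 1.1]
width: 0.0938
finger_force: 0.0
```

Request:
play_rows(translation=[[0, 0, 0], [0, 0, 0], [0, 0, 0], [0, 0, 0], [0, 0, 0], [0, 0, 0]], twist=[[0, 0, 0], [0, 0, 0], [0, 0, 0], [0, 0, 0], [0, 0, 0], [0, 0, 0]], gripper=[-1, -1, -1, -1, -1, -1])

```text
time: 4.8
tool_pos: [0.5831, -0.116, 0.2131]
ee_rot: [-3.141, 0.0, 2.132]
wrist_force: [-1.1, -0.5, 1.9]
width: 0.0587
finger_force: 30.0
```

Request:
play_rows(translation=[[0, 0, -0.3], [0, 0, -0.6], [0, 0, -0.6], [0, 0, 0]], twist=[[0, 0, 0], [0, 0, 0], [0, 0, 0], [0, 0, 0]], gripper=[-1, -1, -1, -1])

```text
time: 5.2
tool_pos: [0.5844, -0.1162, 0.2774]
ee_rot: [3.136, 0.006, 2.132]
wrist_force: [-1.0, 0.4, -0.3]
width: 0.0585
finger_force: 29.9
```

```bash
python3 - <<'E'
from h import *
m,im=look([],"w2")
c=robot.snapshot("side")[:,:,::-1]
u=pix((.583,-.116,.1),cam("side")).astype(int)
s=cv2.resize(c[max(0,u[1]-80):u[1]+80,u[0]-110:u[0]+110],None,fx=2,fy=2)
out=np.zeros((480,400+440,3),np.uint8);out[:320,400:400+s.shape[1]]=s[:320];out[:300,:400]=cv2.resize(im,(400,300))
cv2.imwrite("pics/c2.png",cv2.resize(out,(798,456)))
go([.5205,.2466,.275],121.9)
E
```

```text
tcp [ 0.5832 -0.1159  0.2731] rpy deg [1.7994e+02 5.0000e-02 1.2215e+02] w 0.0586 q [-0.29  0.24  1.45  0.    1.44 -0.85] t 5.3
shift units [ 8.51  3.49 -0.05] twist z units 0.04
```

View pics/c2.png

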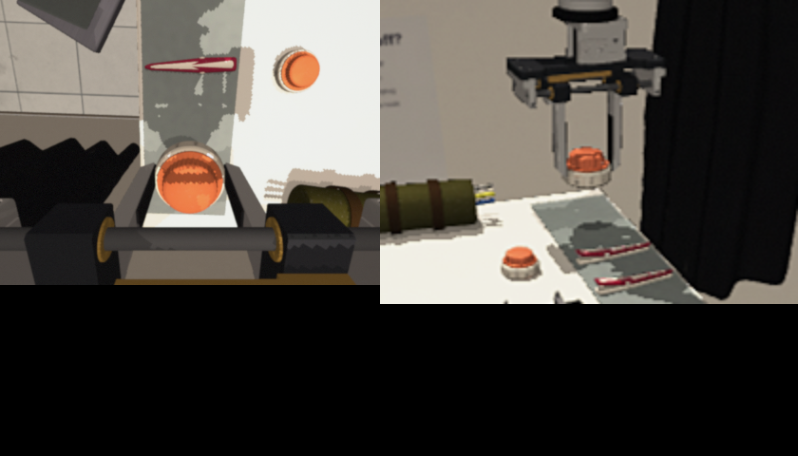

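The composite shows the timer held upright between the fingers (left, about (190,180); right, about (587,165)), with the row undisturbed. I'll carry it to the seat.

Request:
play_rows(translation=[[0.4, 0.17, 0], [0.85, 0.35, 0], [0.9, 0.36, 0], [0.9, 0.36, 0], [0.9, 0.36, 0], [0.9, 0.36, 0], [0.9, 0.36, 0], [0.9, 0.36, 0]], twist=[[0, 0, 0], [0, 0, 0], [0, 0, 0], [0, 0, 0], [0, 0, 0], [0, 0, 0], [0, 0, 0], [0, 0, 0]], gripper=[-1, -1, -1, -1, -1, -1, -1, -1])

```text
time: 6.1
tool_pos: [0.5306, 0.1687, 0.2707]
ee_rot: [-3.138, -0.002, 2.132]
wrist_force: [-0.1, 0.2, -0.6]
width: 0.0584
finger_force: 29.9
```

Request:
play_rows(translation=[[0.85, 0.36, 0], [0.6, 0.3, 0], [0.35, 0.15, 0], [0, 0, 0]], twist=[[0, 0, 0], [0, 0, 0], [0, 0, 0], [0, 0, 0]], gripper=[-1, -1, -1, -1])

```text
time: 6.5
tool_pos: [0.5203, 0.2465, 0.2713]
ee_rot: [-3.139, -0.001, 2.135]
wrist_force: [-0.1, -1.4, -1.0]
width: 0.0585
finger_force: 29.9
```

```bash
python3 - <<'E'
from h import *
go([.5205,.2466,.275],121.9)
m,im=look(["timer_seat","jar_seat","clip_rest"],"w3");h=cv2.cvtColor(im,cv2.COLOR_BGR2HSV)
p=robot.get_obs()["tool_pos"];z=p[2]-.199-.011+.037
w=blob((h[:,:,1]>150)&(h[:,:,0]<20)&(h[:,:,2]>100),(p[0],p[1],z),m,z,30)
print("dial",(w.min(0)+w.max(0))/2,w.mean(0),cv2.minEnclosingCircle((w*1000).astype(np.float32)),p)
E
```

```text
tcp [0.5203 0.2465 0.2713] rpy deg [-1.7986e+02 -6.0000e-02  1.2234e+02] w 0.0585 q [ 0.34  0.21  1.5   0.    1.43 -0.22] t 6.5
shift units [ 0.    0.01 -0.09] twist z units 0.08
timer_seat [([0.5223, 0.244, 0.0025], 0.91)]
jar_seat [([0.4743, 0.3249, 0.0052], 0.81)]
clip_rest [([0.5713, 0.1707, 0.0024], 0.61)]
dial [0.51930073 0.2496581 ] [0.51922669 0.25044544] ((519.6331176757812, 249.4281768798828), 25.71123695373535) [0.52169842 0.24344125 0.27231262]
```

View pics/w3.png

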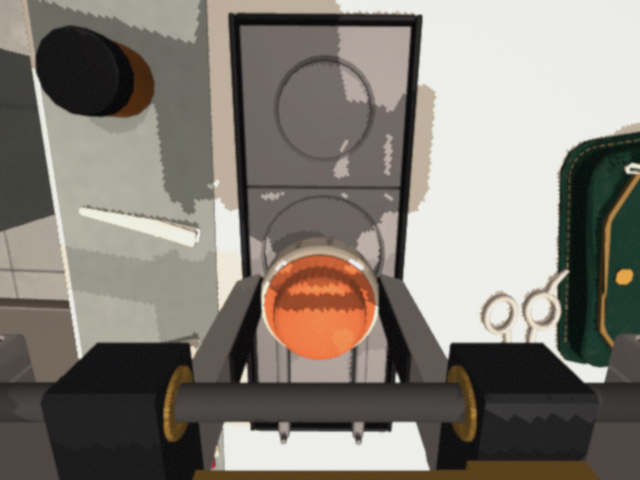

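Timer held centred at about (320,305); the recess is at about (323,245), one level lower. The dial sits about 4 mm toward tool +x, so I'll shift and lower it.

Request:
play_rows(translation=[[-0.1, 0, 0.2], [0, 0, 0.4], [0, 0, 0.4], [0, 0, 0.2], [0, 0, 0.06], [0, 0, 0.05], [0, 0, 0.03], [0, 0, 0]], twist=[[0, 0, 0], [0, 0, 0], [0, 0, 0], [0, 0, 0], [0, 0, 0], [0, 0, 0], [0, 0, 0], [0, 0, 0]], gripper=[-1, -1, -1, -1, -1, -1, -1, -1])

```text
time: 7.5
tool_pos: [0.5233, 0.241, 0.222]
ee_rot: [-3.141, -0.001, 2.132]
wrist_force: [-7.4, 0.0, 11.0]
width: 0.0588
finger_force: 30.1
```

```bash
python3 - <<'E'
from h import *
for i in range(3):
    m,im=look([]);o=robot.get_obs();print(o["tool_pos"].round(4),o["wrist_force"].round(1),o["wrist_torque"].round(2))
s=robot.snapshot("side")[:,:,::-1];u=pix((.52,.245,.03),cam("side")).astype(int)
cr=cv2.resize(s[u[1]-60:u[1]+60,u[0]-60:u[0]+60],(480,480),interpolation=cv2.INTER_CUBIC)
cv2.imwrite("pics/c4.png",np.hstack([cr,cv2.resize(im[150:430,200:440],(320,480))[:, :]]))
E
```

```text
[0.5233 0.241  0.2219] [-7.   0.2 10.9] [-0.29  1.51 -0.04]
[0.5233 0.241  0.222 ] [-7.3  0.4 11.6] [-0.24  1.45 -0.  ]
[0.5233 0.241  0.222 ] [-7.7 -0.4 11.1] [-0.23  1.49 -0.05]
```

View pics/c4.png

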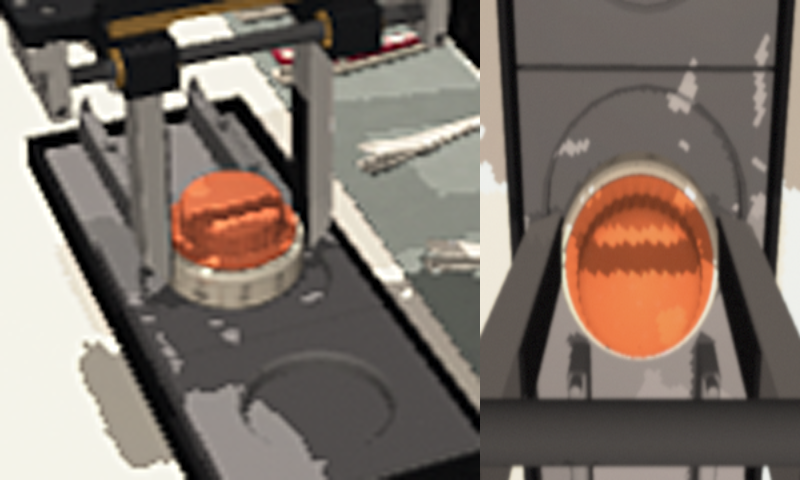

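```bash
python3 - <<'E'
from h import *
m=cam("wrist");p=robot.get_obs()["tool_pos"];r=R.from_euler("xyz",[np.pi,0,2.132])
f=lambda uv,z:(r.inv().apply(world(uv,z,m)-p)*1000).round(1)[:,:2]
print("rim top,left,right (tool mm)",f([[324,200],[253,258],[397,258]],.0165))
for z in(.0285,.031):print("base top edge",f([[320,242]],z), "dial top/bottom", f([[320,252],[320,357]],z+.017))
print("clip rest pin px->", f([[272,358]],.0305), pix((.5686,.1693,.0305),m))
E
```

```text
rim top,left,right (tool mm) [[ 46.4   3.9]
 [ 15.4 -33.6]
 [ 15.4  42.6]]
base top edge [[27.9  1.8]] dial top/bottom [[ 28.4   1.8]
 [-25.2   1.8]]
base top edge [[28.6  1.8]] dial top/bottom [[ 29.2   1.8]
 [-23.5   1.8]]
clip rest pin px-> [[-35.9 -23.7]] [317.11140406 433.0159289 ]
```

The timer is about 6 mm off toward the clip rest and seems to touch the recess edge. I'll lift slightly, shift, and recheck.

Request:
play_rows(translation=[[0, 0, -0.25], [0.15, 0.05, 0], [0, 0, 0], [0, 0, 0]], twist=[[0, 0, 0], [0, 0, 0], [0, 0, 0], [0, 0, 0]], gripper=[-1, -1, -1, -1])

```text
time: 8.1
tool_pos: [0.5222, 0.2473, 0.2286]
ee_rot: [-3.141, 0.0, 2.132]
wrist_force: [0.3, -0.3, -0.3]
width: 0.0582
finger_force: 29.9
```

```bash
python3 - <<'E'
from h import *
o=robot.get_obs();print(o["tool_pos"],o["wrist_force"].round(1))
m,im=look(["timer_seat"]);
cv2.imwrite("pics/c5.png",cv2.resize(im[150:390,160:480],(800,600),interpolation=cv2.INTER_CUBIC))
E
```

```text
[0.52216075 0.24732004 0.22859893] [ 0.3 -0.3 -0.3]
timer_seat [([0.4732, 0.3243, 0.0046], 0.19)]
```

View pics/c5.png

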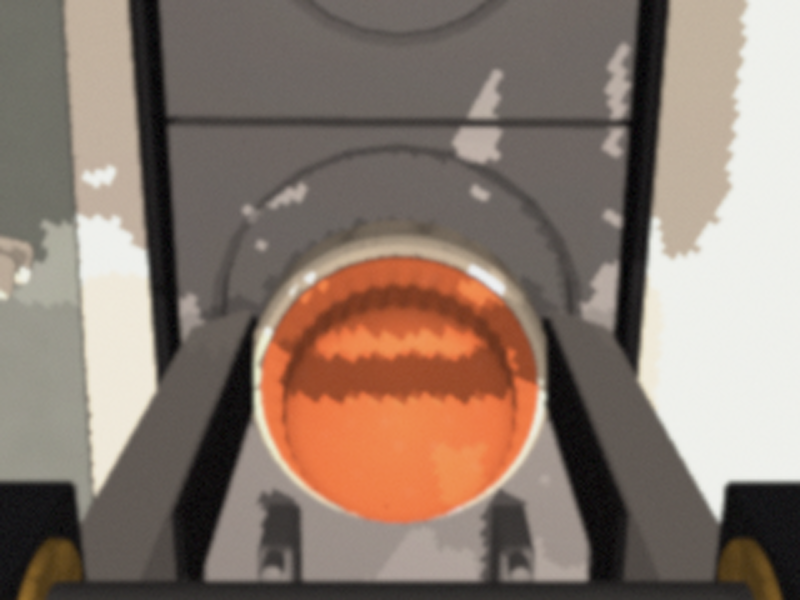

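```bash
python3 - <<'E'
from h import *
m=cam("wrist");p=robot.get_obs()["tool_pos"];r=R.from_euler("xyz",[np.pi,0,2.132])
f=lambda uv,z:(r.inv().apply(world(uv,z,m)-p)*1000).round(1)[:,:2].tolist()
print("rim top,left,right (tool mm)",f([[319.2,208.8],[248,270],[391,270]],.0165),"div",f([[318,198.8]],.0165))
b=p[2]-.21
print("tray edges",f([[225,250],[412,250]],.0165))
print("base top edge",f([[320,243]],b+.02),"dial",f([[320,252],[320,359],[270,300]],b+.037),"base sides",f([[262,300],[378,300]],b+.02))
E
```

```text
rim top,left,right (tool mm) [[40.4, 1.3], [5.9, -38.0], [5.9, 41.0]] div [[45.7, 0.7]]
tray edges [[17.5, -49.9], [17.6, 51.8]]
base top edge [[28.3, 1.8]] dial [[29.4, 1.7], [-24.1, 1.8], [6.5, -20.9]] base sides [[-1.7, -27.4], [-1.6, 30.9]]
```

Recess centre is now within about 1–2 mm of the timer's (rim top at crop (398,147), timer base edge at (400,232)). Lowering.

Request:
play_rows(translation=[[0, 0, 0.1], [0, 0, 0.08], [0, 0, 0.05], [0, 0, 0.02], [0, 0, 0], [0, 0, 0]], twist=[[0, 0, 0], [0, 0, 0], [0, 0, 0], [0, 0, 0], [0, 0, 0], [0, 0, 0]], gripper=[-1, -1, -1, -1, -1, -1])

```text
time: 8.8
tool_pos: [0.5224, 0.2469, 0.2198]
ee_rot: [3.141, 0.001, 2.132]
wrist_force: [-0.4, -3.8, 5.0]
width: 0.0582
finger_force: 30.0
```

```bash
python3 - <<'E'
from h import *
o=robot.get_obs();print(o["tool_pos"],o["wrist_force"].round(1))
s=robot.snapshot("side")[:,:,::-1];u=pix((.52,.245,.03),cam("side")).astype(int)
cv2.imwrite("pics/c6.png",cv2.resize(s[u[1]-50:u[1]+50,u[0]-50:u[0]+50],(500,500),interpolation=cv2.INTER_CUBIC))
E
```

```text
[0.52237407 0.24689989 0.21982008] [-0.4 -3.8  5. ]
```

View pics/c6.png

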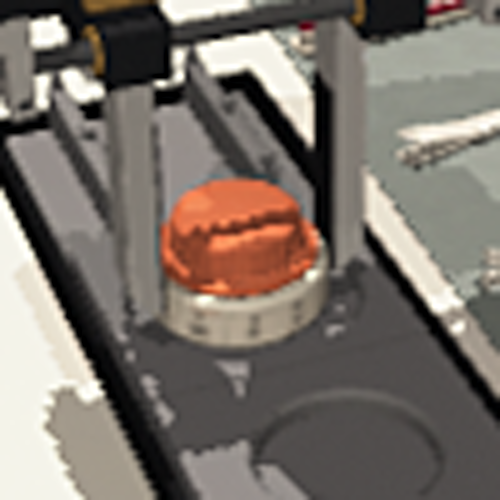

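Request:
play_rows(translation=[[0, 0, 0.03], [0, 0, 0]], twist=[[0, 0, 0], [0, 0, 0]], gripper=[-1, -1])

```text
time: 9.05
tool_pos: [0.5225, 0.247, 0.2195]
ee_rot: [3.141, 0.001, 2.132]
wrist_force: [-1.7, -4.8, 8.4]
width: 0.0584
finger_force: 30.1
```

Request:
play_rows(translation=[[0, 0, 0], [0, 0, 0], [0, 0, 0], [0, 0, 0], [0, 0, -0.4], [0, 0, -0.7], [0, 0, -0.7], [0, 0, 0]], twist=[[0, 0, 0], [0, 0, 0], [0, 0, 0], [0, 0, 0], [0, 0, 0], [0, 0, 0], [0, 0, 0], [0, 0, 0]], gripper=[0, 0.4, 0.7, 0.7, 0.7, 0.7, 0.7, 0.7])

```text
time: 9.85
tool_pos: [0.5233, 0.2481, 0.2943]
ee_rot: [3.133, 0.001, 2.132]
wrist_force: [0.1, 1.0, 0.8]
width: 0.0798
finger_force: 0.0
```

```bash
python3 - <<'E'
from h import *
m,im=look(["twist_timer","jar","jar_seat"],"w7")
go([.360,.2715,.30],121.9)
cv2.imwrite("pics/w7.png",im)
E
```

```text
twist_timer [([0.5232, 0.2423, 0.0079], 0.94)]
jar [([0.3602, 0.2746, 0.005], 0.76)]
jar_seat [([0.4706, 0.3259, 0.0043], 0.9)]
tcp [0.5217 0.2473 0.2879] rpy deg [-1.7983e+02 -6.0000e-02  1.2215e+02] w 0.0799 q [ 0.34  0.2   1.48  0.    1.47 -0.22] t 10.1
shift units [ 2.66 -3.1  -0.29] twist z units 0.04
```

View pics/w7.png

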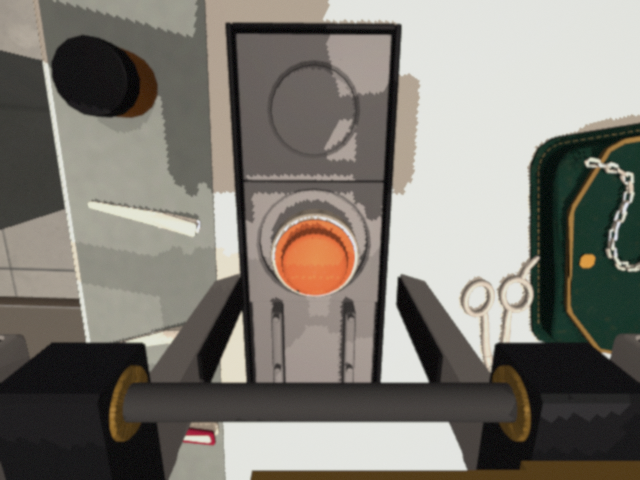

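```bash
python3 - <<'E'
from h import *
m=cam("wrist");im=cv2.imread("pics/w7.png");h=cv2.cvtColor(im,cv2.COLOR_BGR2HSV)
w=blob((h[:,:,1]>150)&(h[:,:,0]<20)&(h[:,:,2]>80),(.522,.246,.0455),m,.0455,30)
print("dial",cv2.minEnclosingCircle((w*1000).astype(np.float32)))
print("base top edge->centre",world([[314,213]],.0285,m)-.031*np.array([-.53,.848,0]))
print("recess from top",world([[314,190]],.0165,m)-.0395*np.array([-.53,.848,0]),"sides mid",world([[260,243],[369,243]],.0165,m).mean(0))
j=world([[314,62],[314,156],[269,108],[359,108]],.0165,m);print("jar recess",j[:2].mean(0),j[2:].mean(0))
print("jar cap",world([[96,76]],.048,m))
E
```

```text
dial ((518.432861328125, 248.13092041015625), 24.840482711791992)
base top edge->centre [[0.5210324  0.24311591 0.0285    ]]
recess from top [[0.51831427 0.24711191 0.0165    ]] sides mid [0.51760031 0.24880154 0.0165    ]
jar recess [0.47028421 0.32408288 0.0165    ] [0.46945583 0.32539518 0.0165    ]
jar cap [[0.36059404 0.27470057 0.048     ]]
```

The wrist view shows the timer in the wide recess (centre about (314,256), recess ring (260–369)), with its dial centre within 1 mm of the recess centre. Next, the jar at (96,76).

Request:
play_rows(translation=[[0.4, -0.45, 0], [0.8, -0.9, 0], [0.8, -0.9, 0], [0.7, -0.82, 0], [0, 0, 0.5], [0, 0, 0.6], [0, 0, 0.53], [0, 0, 0.3]], twist=[[0, 0, 0], [0, 0, 0], [0, 0, 0], [0, 0, 0], [0, 0, 0], [0, 0, 0], [0, 0, 0], [0, 0, 0]], gripper=[0.7, 0.7, 0.7, 0.7, 0.7, 0.7, 0.7, 0.7])

```text
time: 10.85
tool_pos: [0.3593, 0.2728, 0.2093]
ee_rot: [-3.136, -0.0, 2.132]
wrist_force: [0.1, -0.4, -0.6]
width: 0.0798
finger_force: 0.0
```

Request:
play_rows(translation=[[0, 0, 0], [0, 0, 0], [0, 0, 0], [0, 0, 0], [0, 0, 0], [0, 0, 0], [0, 0, 0], [0, 0, 0]], twist=[[0, 0, 0], [0, 0, 0], [0, 0, 0], [0, 0, 0], [0, 0, 0], [0, 0, 0], [0, 0, 0], [0, 0, 0]], gripper=[0.7, -1, -1, -1, -1, -1, -1, -1])

```text
time: 11.65
tool_pos: [0.3608, 0.2734, 0.2132]
ee_rot: [3.141, 0.0, 2.132]
wrist_force: [-1.3, -0.0, 3.4]
width: 0.0428
finger_force: 30.0
```

Request:
play_rows(translation=[[0, 0, -0.3], [0, 0, -0.6], [0, 0, -0.4], [0, 0, 0]], twist=[[0, 0, 0], [0, 0, 0], [0, 0, 0], [0, 0, 0]], gripper=[-1, -1, -1, -1])

```text
time: 12.05
tool_pos: [0.3617, 0.274, 0.2678]
ee_rot: [3.135, 0.0, 2.132]
wrist_force: [0.2, 0.3, -0.9]
width: 0.0424
finger_force: 30.0
```

```bash
python3 - <<'E'
from h import *
go([.4712,.3245,.265],121.9)
E
```

```text
tcp [0.3617 0.274  0.2678] rpy deg [1.7961e+02 1.0000e-02 1.2214e+02] w 0.0424 q [ 0.52 -0.06  1.8   0.    1.4  -0.04] t 12.1
shift units [-0.39  2.99  0.09] twist z units 0.04
```

Request:
play_rows(translation=[[-0.04, 0.42, 0], [-0.1, 0.8, 0], [-0.1, 0.8, 0], [-0.1, 0.7, 0], [-0.04, 0.3, 0], [0, 0, 0.5], [0, 0, 0], [0, 0, 0]], twist=[[0, 0, 0], [0, 0, 0], [0, 0, 0], [0, 0, 0], [0, 0, 0], [0, 0, 0], [0, 0, 0], [0, 0, 0]], gripper=[-1, -1, -1, -1, -1, -1, -1, -1])

```text
time: 12.85
tool_pos: [0.4703, 0.3245, 0.2437]
ee_rot: [-3.139, -0.0, 2.132]
wrist_force: [0.8, -0.5, -1.3]
width: 0.0425
finger_force: 30.0
```

```bash
python3 - <<'E'
from h import *
go([.4712,.3245,.265],121.9)
m,im=look(["jar_seat"])
cv2.imwrite("pics/c8.png",cv2.resize(im[150:390,160:480],(800,600),interpolation=cv2.INTER_CUBIC))
E
```

```text
tcp [0.4703 0.3245 0.2437] rpy deg [-1.7983e+02 -2.0000e-02  1.2215e+02] w 0.0425 q [ 0.5   0.22  1.55  0.    1.38 -0.06] t 12.8
shift units [-0.01  0.02 -0.53] twist z units 0.04
jar_seat []
```

View pics/c8.png

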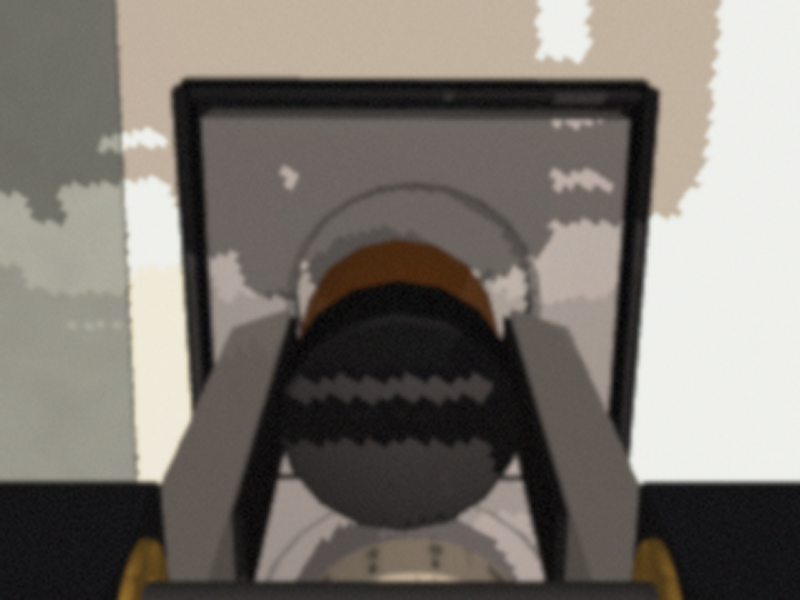

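```bash
python3 - <<'E'
from h import *
m=cam("wrist");p=robot.get_obs()["tool_pos"];r=R.from_euler("xyz",[np.pi,0,2.132])
f=lambda uv,z:(r.inv().apply(world(uv,z,m)-p)*1000).round(1)[:,:2].tolist()
print("recess top,l,r",f([[326,223.2],[277.2,270],[375.2,270]],.0165),"far",f([[326,194.8]],.0165))
b=p[2]-.211
print("jar low edge",f([[320,246]],b),"cap top",f([[320,276],[320,360],[274,310],[367,310]],b+.046),p,f([[320,265]],b+.046))
E
```

```text
recess top,l,r [[28.4, 5.6], [-0.6, -23.6], [-0.6, 35.3]] far [[44.9, 5.5]]
jar low edge [[20.1, 2.1]] cap top [[21.5, 2.0], [-19.2, 2.0], [5.7, -17.9], [5.7, 22.3]] [0.47076198 0.32477367 0.24524075] [[26.4, 2.0]]
```

Recess ring centre is at about (415,290) in the crop, with the jar held upright about 3.5 mm to the left. I'll shift y by 3.5 mm and lower.

Request:
play_rows(translation=[[0, 0.09, 0], [0, 0, 0.2], [0, 0, 0.2], [0, 0, 0.15], [0, 0, 0.06], [0, 0, 0.04], [0, 0, 0], [0, 0, 0]], twist=[[0, 0, 0], [0, 0, 0], [0, 0, 0], [0, 0, 0], [0, 0, 0], [0, 0, 0], [0, 0, 0], [0, 0, 0]], gripper=[-1, -1, -1, -1, -1, -1, -1, -1])

```text
time: 13.75
tool_pos: [0.4737, 0.3265, 0.2197]
ee_rot: [-3.139, -0.0, 2.132]
wrist_force: [-3.9, -2.6, 6.9]
width: 0.0423
finger_force: 30.0
```

Request:
play_rows(translation=[[0, 0, 0], [0, 0, 0], [0, 0, 0], [0, 0, 0], [0, 0, -0.4], [0, 0, -0.8], [0, 0, -0.8], [0, 0, 0]], twist=[[0, 0, 0], [0, 0, 0], [0, 0, 0], [0, 0, 0], [0, 0, 0], [0, 0, 0], [0, 0, 0], [0, 0, 0]], gripper=[-0.1, 0.2, 0.5, 0.5, 0.5, 0.5, 0.5, 0.5])

```text
time: 14.55
tool_pos: [0.4754, 0.3275, 0.3042]
ee_rot: [3.131, 0.0, 2.132]
wrist_force: [1.8, 1.0, 0.4]
width: 0.0703
finger_force: 0.0
```

```bash
python3 - <<'E'
from h import *
s=robot.snapshot("side")[:,:,::-1];u=pix((.5,.26,.03),cam("side")).astype(int)
cv2.imwrite("pics/c9.png",cv2.resize(s[u[1]-70:u[1]+80,u[0]-60:u[0]+90],(600,600),interpolation=cv2.INTER_CUBIC))
robot.snapshot("top")
for c in("side","top"):
  for n in("duckbill_0","jar","twist_timer"):print(c,n,[(np.round(d["centre"],4).tolist(),round(d["score"],2)) for d in robot.spot_point(n,c)])
go([.407,.1975,.29],19.87-180)
E
```

```text
side duckbill_0 [([0.4072, 0.1962, 0.0036], 0.61), ([0.4569, 0.1015, 0.0019], 0.57)]
side jar [([0.4756, 0.3306, 0.0091], 0.87), ([0.4998, 0.0272, -0.0014], 0.49)]
side twist_timer [([0.5242, 0.2415, 0.012], 0.83), ([0.6413, 0.0184, 0.0067], 0.41)]
top duckbill_0 [([0.4601, 0.1059, 0.0014], 0.77), ([0.404, 0.1963, 0.003], 0.52)]
top jar [([0.4771, 0.3303, 0.0072], 0.38)]
top twist_timer [([0.6426, 0.0209, 0.0013], 0.83), ([0.5249, 0.2465, 0.0115], 0.69)]
tcp [0.4739 0.3266 0.297 ] rpy deg [-1.7984e+02 -1.0000e-02  1.2214e+02] w 0.0707 q [ 0.5   0.19  1.47  0.    1.48 -0.06] t 14.9
shift units [-1.84 -3.13  0.18] twist z units -13.57
```

View pics/c9.png

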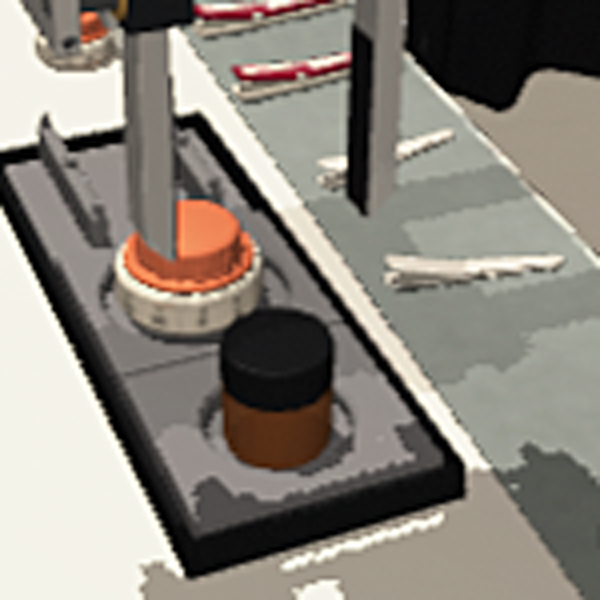

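Timer and jar stand upright in their recesses (crop (185,270) and (275,390)), and the clips lie undisturbed. Now the nearer duckbill.

Request:
play_rows(translation=[[-0.47, -0.78, 0], [-0.47, -0.78, 0], [-0.47, -0.78, 0], [-0.47, -0.78, 0], [0, 0, 0], [0, 0, 0], [0, 0, 0], [0, 0, 0]], twist=[[0, 0, 0], [0, 0, 0], [0, 0, 0], [0, 0, 0], [0, 0, 1], [0, 0, 1], [0, 0, 1], [0, 0, 1]], gripper=[0.5, 0.5, 0.3, 0, -0.1, -0.1, -0.1, -0.1])

```text
time: 15.75
tool_pos: [0.4083, 0.1965, 0.2981]
ee_rot: [-3.141, 0.0, 1.727]
wrist_force: [-0.8, -0.7, 0.2]
width: 0.0425
finger_force: 0.0
```

Request:
play_rows(translation=[[0, 0, 0.1], [0, 0, 0.1], [0, 0, 0.1], [0, 0, 0.1], [0, 0, 0.1], [0, 0, 0], [0, 0, 0], [0, 0, 0]], twist=[[0, 0, 1], [0, 0, 1], [0, 0, 1], [0, 0, 1], [0, 0, 1], [0, 0, 1], [0, 0, 1], [0, 0, 1]], gripper=[-0.1, -0.1, -0.1, -0.1, -0.1, -0.1, -0.1, -0.1])

```text
time: 16.55
tool_pos: [0.4083, 0.1966, 0.278]
ee_rot: [-3.141, 0.001, 0.928]
wrist_force: [0.2, -1.0, -0.7]
width: 0.0423
finger_force: 0.0
```

Request:
play_rows(translation=[[0, 0, 0], [0, 0, 0], [0, 0, 0], [0, 0, 0], [0, 0, 0], [0, 0, 0], [0, 0, 0]], twist=[[0, 0, 1], [0, 0, 1], [0, 0, 1], [0, 0, 1], [0, 0, 1], [0, 0, 0.8], [0, 0, 0]], gripper=[-0.1, -0.1, -0.1, -0.1, -0.1, -0.1, -0.1])

```text
time: 17.25
tool_pos: [0.4083, 0.1966, 0.2781]
ee_rot: [-3.142, 0.001, 0.352]
wrist_force: [0.5, 0.2, 0.1]
width: 0.0422
finger_force: 0.0
```

```bash
python3 - <<'E'
from h import *
m,im=look(["duckbill_0"],"w10");go([.4085,.1975,.203],20)
print(pix((.4085,.1975,.01),m))
E
```

```text
duckbill_0 [([0.4051, 0.1942, 0.0023], 0.7), ([0.4532, 0.1035, 0.0012], 0.7)]
tcp [0.4084 0.1966 0.2782] rpy deg [-1.7999e+02  5.0000e-02  2.0250e+01] w 0.0427 q [ 0.32 -0.07  1.78  0.    1.43  1.54] t 17.4
shift units [ 0.01 -0.02  1.88] twist z units 0.04
[318.69017653 250.36211167]
```

View pics/w10.png

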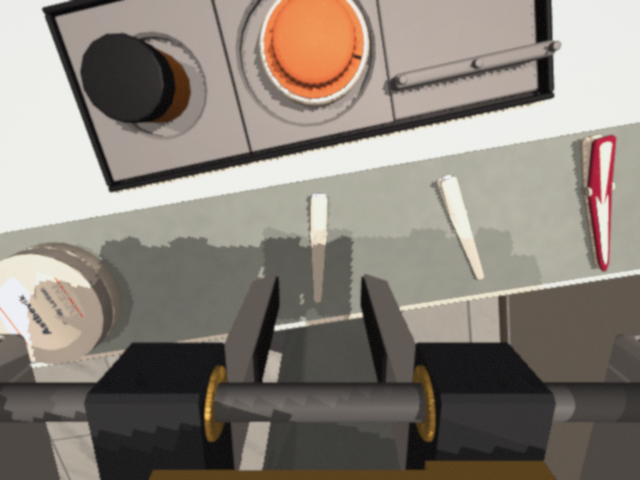

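Clip 0 runs (318,195)–(318,301), vertical in view, so it's aligned with the tool. Clip 1 runs (446,178)–(479,278). Timer and jar are well inside their recesses.

```bash
python3 - <<'E'
from h import *
m=cam("wrist")
for a,b in [((318,195),(318,301)),((446,178),(479,278))]:
    A=world([a],.012,m)[0];B=world([b],.006,m)[0];d=A-B
    print(A,B,(A+B)[:2]/2,np.hypot(*d[:2]),np.degrees(np.arctan2(d[1],d[0])))
    c=(A+B)/2;go([c[0],c[1],.203],np.degrees(np.arctan2(d[1],d[0])))
E
```

```text
[0.44558242 0.21166202 0.012     ] [0.36993316 0.18385095 0.006     ] [0.40775779 0.19775649] 0.08059941387888536 20.18503306711565
tcp [0.4084 0.1966 0.2782] rpy deg [-1.7999e+02  5.0000e-02  2.0250e+01] w 0.0427 q [ 0.32 -0.07  1.78  0.    1.43  1.54] t 17.4
shift units [-0.   -0.03  1.88] twist z units 0.01
[0.48546958 0.13634619 0.012     ] [0.42796892 0.07994928 0.006     ] [0.45671925 0.10814773] 0.08054152546282088 44.444781624296226
tcp [0.4084 0.1966 0.2782] rpy deg [-1.7999e+02  5.0000e-02  2.0250e+01] w 0.0427 q [ 0.32 -0.07  1.78  0.    1.43  1.54] t 17.4
shift units [0.37 2.49 1.88] twist z units -4.22
```

Request:
play_rows(translation=[[0, -0.03, 0.5], [0, 0, 0.6], [0, 0, 0.5], [0, 0, 0.2], [0, 0, 0.08], [0, 0, 0], [0, 0, 0], [0, 0, 0]], twist=[[0, 0, 0], [0, 0, 0], [0, 0, 0], [0, 0, 0], [0, 0, 0], [0, 0, 0], [0, 0, 0], [0, 0, 0]], gripper=[-0.1, -0.1, -0.1, -0.1, -0.1, -0.1, -1, -1])

```text
time: 18.15
tool_pos: [0.4086, 0.198, 0.2046]
ee_rot: [3.142, -0.002, 0.352]
wrist_force: [0.2, 0.2, 0.3]
width: 0.0297
finger_force: 0.0
```

Request:
play_rows(translation=[[0, 0, 0], [0, 0, 0], [0, 0, 0], [0, 0, 0], [0, 0, -0.3], [0, 0, -0.8], [0, 0, -0.8], [0, 0, 0]], twist=[[0, 0, 0], [0, 0, 0], [0, 0, 0], [0, 0, 0], [0, 0, 0], [0, 0, 0], [0, 0, 0], [0, 0, 0]], gripper=[-1, -1, -1, -1, -1, -1, -1, -1])

```text
time: 18.95
tool_pos: [0.4096, 0.1983, 0.2853]
ee_rot: [3.141, -0.011, 0.352]
wrist_force: [0.6, -0.2, 0.7]
width: 0.0085
finger_force: 29.9
```

```bash
python3 - <<'E'
from h import *
d=np.array([.528,-.849]);c=np.array([.5205,.2466])+.091*d
t=c-.021*d;print("lane near timer",t,"other",c+.021*d)
go([*t,.28],31.9)
E
```

```text
lane near timer [0.55746 0.18717] other [0.579636 0.151512]
tcp [0.4096 0.1983 0.2853] rpy deg [179.99  -0.62  20.16] w 0.0085 q [ 0.33 -0.07  1.77  0.    1.43  1.55] t 18.9
shift units [3.37 1.54 0.17] twist z units -2.05
```

Request:
play_rows(translation=[[0.4, 0.27, 0], [0.8, 0.57, 0], [0.8, 0.57, 0], [0.8, 0.57, 0], [0.8, 0.57, 0], [0, 0, 0], [0, 0, 0], [0, 0, 0]], twist=[[0, 0, 0], [0, 0, 0], [0, 0, 0], [0, 0, 0], [0, 0, 0], [0, 0, -1], [0, 0, -1], [0, 0, 0]], gripper=[-1, -1, -1, -1, -1, -1, -1, -1])

```text
time: 19.75
tool_pos: [0.5785, 0.1514, 0.2784]
ee_rot: [-3.141, 0.002, 0.551]
wrist_force: [-0.1, -0.4, -1.2]
width: 0.0082
finger_force: 29.9
```

```bash
python3 - <<'E'
from h import *
go([.5796,.1515,.28],31.9)
m,im=look(["clip_rest"],"w11")
E
```

```text
tcp [0.5785 0.1514 0.2784] rpy deg [-1.7995e+02  1.0000e-01  3.1580e+01] w 0.0082 q [0.16 0.25 1.44 0.   1.46 1.18] t 19.8
shift units [ 0.02  0.01 -0.04] twist z units -0.06
clip_rest [([0.5707, 0.1698, 0.0068], 0.58)]
```

View pics/w11.png

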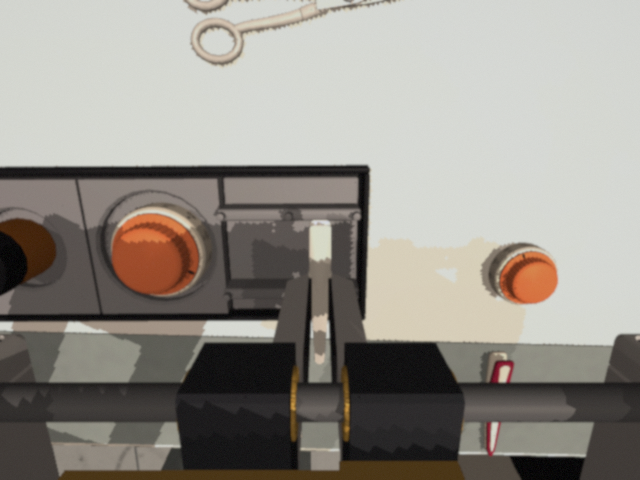

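```bash
python3 - <<'E'
from h import *
m=cam("wrist");p=robot.get_obs()["tool_pos"];r=R.from_euler("xyz",[np.pi,0,robot.get_obs()["ee_rot"][2]])
f=lambda uv,z:(r.inv().apply(world(uv,z,m)-p)*1000).round(1)[:,:2].tolist()
b=p[2]-.2015
print("far rail pins",f([[220,215],[290,215],[357,215]],.036),"near pin",f([[228,297]],.036))
print("tray far edge outer",f([[0,168],[370,167]],.016),"near",f([[0,317],[366,317]],.016), "end",f([[367,170],[364,317]],.016))
print("clip far/near end",f([[319.5,222],[320,361]],b+.008),p[2])
E
```

```text
far rail pins [[31.7, -61.1], [31.7, -18.1], [31.7, 23.1]] near pin [[-23.4, -60.0]]
tray far edge outer [[58.2, -206.6], [58.9, 32.6]] near [[-48.9, -232.2], [-48.7, 33.8]] end [[57.0, 30.8], [-48.7, 32.4]]
clip far/near end [[39.6, 0.1], [-37.6, 0.4]] 0.2789888379644284
```

Rest pins on the far rail are at about (220,215), (290,215) and (357,215), and the held clip runs (320,222)–(320,361), parallel to the lane. I'll correct by +3.5 mm x and +2.2 mm y, then lower.

Request:
play_rows(translation=[[0.09, 0.055, 0], [0, 0, 0.3], [0, 0, 0.4], [0, 0, 0.3], [0, 0, 0.1], [0, 0, 0.06], [0, 0, 0.03], [0, 0, 0]], twist=[[0, 0, 0], [0, 0, 0], [0, 0, 0], [0, 0, 0], [0, 0, 0], [0, 0, 0], [0, 0, 0], [0, 0, 0]], gripper=[-1, -1, -1, -1, -1, -1, -1, -1])

```text
time: 20.65
tool_pos: [0.5829, 0.1518, 0.2325]
ee_rot: [3.141, -0.002, 0.552]
wrist_force: [0.6, 0.5, -0.1]
width: 0.0085
finger_force: 29.9
```

Request:
play_rows(translation=[[0, 0, 0.025], [0, 0, 0]], twist=[[0, 0, 0], [0, 0, 0]], gripper=[-1, -1])

```text
time: 20.85
tool_pos: [0.583, 0.1518, 0.2324]
ee_rot: [3.141, -0.002, 0.552]
wrist_force: [-0.9, 0.0, 4.8]
width: 0.0085
finger_force: 30.0
```

Request:
play_rows(translation=[[0, 0, 0], [0, 0, 0], [0, 0, 0], [0, 0, -0.2], [0, 0, -0.5], [0, 0, -0.5], [0, 0, 0], [0, 0, 0]], twist=[[0, 0, 0], [0, 0, 0], [0, 0, 0], [0, 0, 0], [0, 0, 0], [0, 0, 0], [0, 0, 0], [0, 0, 0]], gripper=[-0.7, -0.4, -0.4, -0.4, -0.4, -0.4, -0.4, -0.4])

```text
time: 21.65
tool_pos: [0.5827, 0.1517, 0.2793]
ee_rot: [3.141, -0.001, 0.552]
wrist_force: [0.2, -0.5, 0.3]
width: 0.0284
finger_force: 0.0
```

```bash
python3 - <<'E'
from h import *
go([.4567,.1081,.279],44.4)
m,im=look(["duckbill_0"],"w12")
E
```

```text
tcp [0.5827 0.1517 0.2793] rpy deg [ 1.7998e+02 -7.0000e-02  3.1620e+01] w 0.0284 q [0.16 0.26 1.43 0.   1.46 1.18] t 21.6
shift units [-3.25 -0.72  0.  ] twist z units -2.23
duckbill_0 [([0.5814, 0.1511, 0.0289], 0.79)]
```

View pics/w12.png

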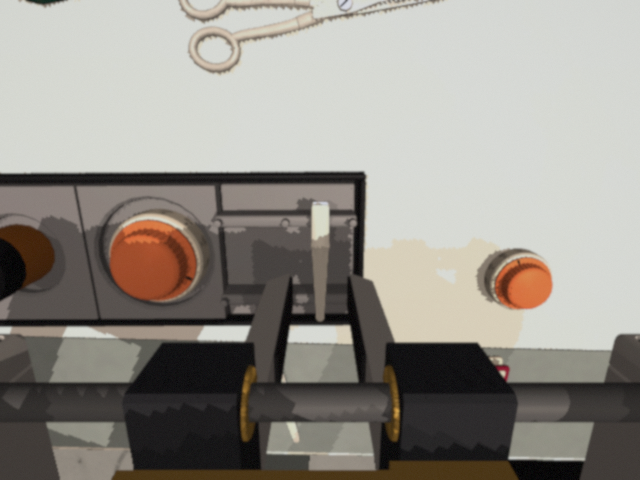

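Clip 0 lies across both rails, centred in the end lane ((320,204)–(320,320), pins at 287 and 353). On to clip 1.

Request:
play_rows(translation=[[-0.65, -0.15, 0], [-0.9, -0.2, 0], [-0.9, -0.2, 0], [-0.8, -0.17, 0], [0, 0, 0], [0, 0, 0], [0, 0, 0], [0, 0, 0]], twist=[[0, 0, 0], [0, 0, 0], [0, 0, 0], [0, 0, 0], [0, 0, -0.8], [0, 0, -0.8], [0, 0, -0.63], [0, 0, 0]], gripper=[-0.4, -0.2, -0.1, -0.1, -0.1, -0.1, -0.1, -0.1])

```text
time: 22.55
tool_pos: [0.4563, 0.108, 0.2776]
ee_rot: [-3.14, 0.002, 0.775]
wrist_force: [-0.7, 0.2, -0.1]
width: 0.0423
finger_force: 0.0
```

```bash
python3 - <<'E'
from h import *
m,im=look(["duckbill_0"],"w13");go([.4567,.1081,.2035],44.4)
g=cv2.cvtColor(im,cv2.COLOR_BGR2GRAY)
cv2.imwrite("pics/c13.png",im[150:350,220:420].repeat(3,0).repeat(3,1))
E
```

```text
duckbill_0 [([0.5828, 0.149, 0.0299], 0.56)]
tcp [0.4566 0.108  0.278 ] rpy deg [-1.7994e+02  7.0000e-02  4.4310e+01] w 0.0423 q [ 0.11 -0.03  1.75  0.    1.43  0.91] t 22.6
shift units [0.01 0.   1.86] twist z units -0.01
```

View pics/c13.png

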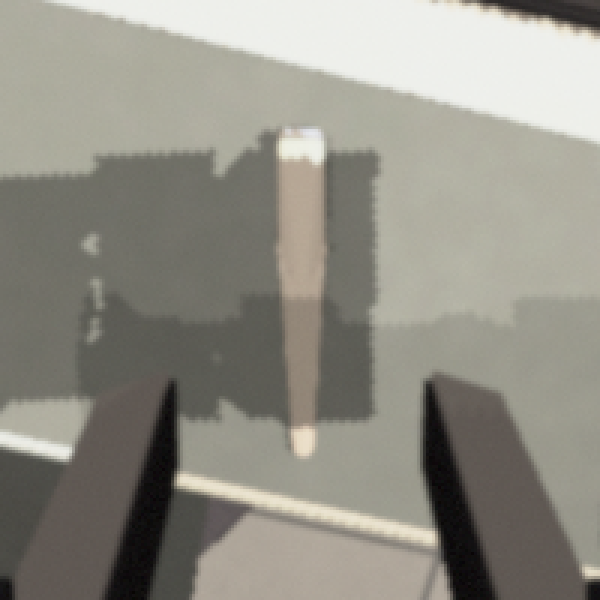

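Clip 1 is vertical and centred between the fingers (crop (302,130)–(303,457)). Picking it.

Request:
play_rows(translation=[[0, 0, 0.5], [0, 0, 0.6], [0, 0, 0.5], [0, 0, 0.2], [0, 0, 0.08], [0, 0, 0], [0, 0, 0], [0, 0, 0]], twist=[[0, 0, 0], [0, 0, 0], [0, 0, 0], [0, 0, 0], [0, 0, 0], [0, 0, 0], [0, 0, 0], [0, 0, 0]], gripper=[-0.1, -0.1, -0.1, -0.1, -0.1, -0.1, -1, -1])

```text
time: 23.45
tool_pos: [0.4573, 0.1081, 0.2048]
ee_rot: [3.14, -0.002, 0.775]
wrist_force: [0.7, -0.3, 0.8]
width: 0.0296
finger_force: 0.0
```

Request:
play_rows(translation=[[0, 0, 0], [0, 0, 0], [0, 0, 0], [0, 0, 0], [0, 0, -0.3], [0, 0, -0.8], [0, 0, -0.8], [0, 0, 0]], twist=[[0, 0, 0], [0, 0, 0], [0, 0, 0], [0, 0, 0], [0, 0, 0], [0, 0, 0], [0, 0, 0], [0, 0, 0]], gripper=[-1, -1, -1, -1, -1, -1, -1, -1])

```text
time: 24.25
tool_pos: [0.4584, 0.1083, 0.2856]
ee_rot: [3.135, -0.009, 0.775]
wrist_force: [0.0, 0.0, 0.1]
width: 0.0085
finger_force: 30.0
```

```bash
python3 - <<'E'
from h import *
t=np.array([.583,.1518])-.042*np.array([.528,-.849]);print(t)
go([*t,.28],31.65)
E
```

```text
[0.560824 0.187458]
tcp [0.4584 0.1083 0.2856] rpy deg [179.62  -0.5   44.39] w 0.0085 q [ 0.11 -0.04  1.74  0.    1.43  0.91] t 24.2
shift units [3.21 0.37 0.17] twist z units 2.22
```

Request:
play_rows(translation=[[0.4, 0.05, 0], [0.8, 0.1, 0], [0.8, 0.1, 0], [0.8, 0.1, 0], [0.44, 0.05, 0], [0, 0, 0], [0, 0, 0], [0, 0, 0]], twist=[[0, 0, 0], [0, 0, 0], [0, 0, 0], [0, 0, 0], [0, 0, 0.5], [0, 0, 0.9], [0, 0, 0.82], [0, 0, 0]], gripper=[-1, -1, -1, -1, -1, -1, -1, -1])

```text
time: 25.05
tool_pos: [0.5605, 0.1874, 0.2788]
ee_rot: [-3.141, 0.002, 0.553]
wrist_force: [-0.0, -0.2, 0.3]
width: 0.0085
finger_force: 30.0
```

```bash
python3 - <<'E'
from h import *
go([.5608,.1875,.28],31.65)
m,im=look(["clip_rest"])
cv2.imwrite("pics/c14.png",cv2.resize(im[170:390,190:460],(800,652))[:600])
E
```

```text
tcp [0.5605 0.1874 0.2788] rpy deg [-1.7997e+02  9.0000e-02  3.1700e+01] w 0.0085 q [0.23 0.23 1.46 0.   1.45 1.24] t 25.1
shift units [ 0.01  0.   -0.03] twist z units 0.01
clip_rest [([0.5722, 0.1709, 0.0048], 0.69)]
```

View pics/c14.png

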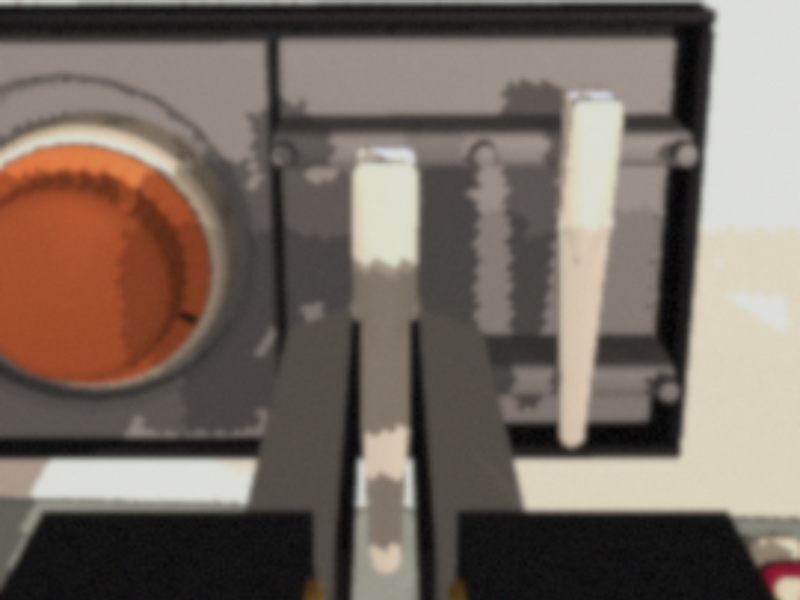

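Clip 1 is centred between the lane pins at crop x 285 and 484 (clip at 386). Lowering as before.

Request:
play_rows(translation=[[0, 0, 0.3], [0, 0, 0.4], [0, 0, 0.3], [0, 0, 0.1], [0, 0, 0.06], [0, 0, 0.03], [0, 0, 0.025], [0, 0, 0]], twist=[[0, 0, 0], [0, 0, 0], [0, 0, 0], [0, 0, 0], [0, 0, 0], [0, 0, 0], [0, 0, 0], [0, 0, 0]], gripper=[-1, -1, -1, -1, -1, -1, -1, -1])

```text
time: 25.95
tool_pos: [0.5607, 0.1873, 0.2326]
ee_rot: [3.141, -0.001, 0.553]
wrist_force: [-3.3, -1.8, 5.4]
width: 0.0084
finger_force: 30.0
```

Request:
play_rows(translation=[[0, 0, 0], [0, 0, 0], [0, 0, 0], [0, 0, -0.2], [0, 0, -0.6], [0, 0, -0.8], [-0.5, 0, -0.5], [-0.8, 0, 0]], twist=[[0, 0, 0], [0, 0, 0], [0, 0, 0], [0, 0, 0], [0, 0, 0], [0, 0, 0], [0, 0, 0], [0, 0, 0]], gripper=[-0.7, -0.4, -0.4, -0.4, -0.4, -0.4, -0.4, -0.4])

```text
time: 26.75
tool_pos: [0.5177, 0.1603, 0.3198]
ee_rot: [3.138, -0.009, 0.554]
wrist_force: [-0.0, -0.9, 0.4]
width: 0.0284
finger_force: 0.0
```

Request:
play_rows(translation=[[-0.8, 0, 0], [-0.6, 0, 0], [0, 0, 0]], twist=[[0, 0, 0], [0, 0, 0], [0, 0, 0]], gripper=[-0.4, -0.4, -0.4])

```text
time: 27.05
tool_pos: [0.467, 0.1297, 0.3157]
ee_rot: [3.141, -0.0, 0.552]
wrist_force: [0.6, -0.9, -0.4]
width: 0.0285
finger_force: 0.0
```

```bash
python3 - <<'E'
from h import *
m,im=look(["duckbill_0","jar","twist_timer"])
s=robot.snapshot("side")[:,:,::-1];u=pix((.52,.24,.03),cam("side")).astype(int)
a=cv2.resize(s[u[1]-75:u[1]+75,u[0]-65:u[0]+65],(400,461),interpolation=cv2.INTER_CUBIC)
b=cv2.resize(im[:400],(400,250));b=cv2.copyMakeBorder(b,0,211,0,0,cv2.BORDER_CONSTANT)
cv2.imwrite("pics/c15.png",np.hstack([a,b]))
E
```

```text
duckbill_0 [([0.5555, 0.184, 0.0308], 0.97), ([0.5849, 0.1508, 0.0296], 0.88)]
jar [([0.4706, 0.3288, 0.0131], 0.87)]
twist_timer [([0.6332, 0.0165, -0.0031], 0.71), ([0.5253, 0.2472, 0.0053], 0.55)]
```

View pics/c15.png

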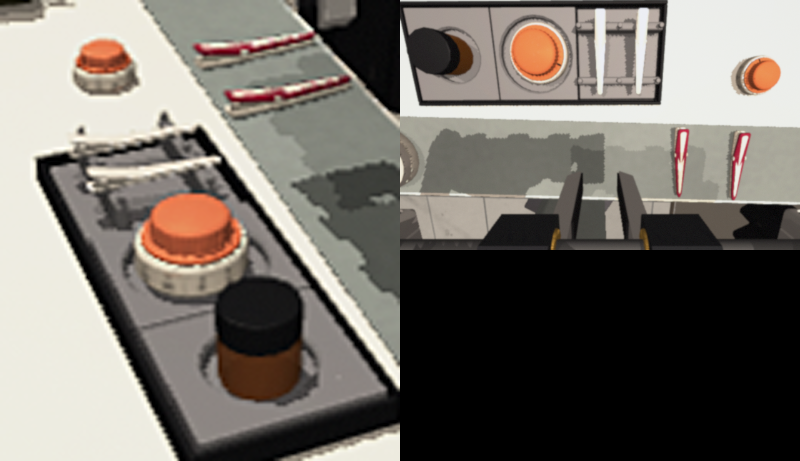

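The composite shows both clips bridging the rails, one per lane. The timer and jar stand upright in their recesses, and the look-alikes are untouched. Handing in.

```bash
python3 -c "
from bench import robot
print(robot.close_job())"
```

```text
the job is handed in; nothing more can be done
None
```

I laid up the tray and handed the job in after about 27 s on the robot clock: the timer and jar stand upright in their recesses, the two duckbill clips lie across the rails with one in each lane, and the sectioning clips and flat pot were left alone; the timer touched the recess edge on its first lowering (about 13 N), so I lifted, shifted and set it down again.

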